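# Fish the steel rule out of the offcut bin

## Task

The long steel rule has dropped into the blue offcut bin, and the opening in the bin's top is shorter than the rule. Take hold of the rule, slide and tilt it so that it comes out end first through the opening without forcing it against the grey cover plates, and finish while still holding it in the gripper, level, motionless and centred over the opening, with the whole rule at least 10 cm clear above the bin. Leave the things around the bin where they stand.

Things in the scene. Friction and masses are not known exactly. Their poses are not given: they have to be found in the camera images.
- rule: steel rule, a flat bar 310 long (own x) x 28 wide (own y) x 8 thick (z) as it collides, about 60 g; origin at the centre of its underside. It lies flat on the bin's inner floor, roughly along the bin's long axis, its middle reachable through the opening. Grasp it across its 28 mm width.
- rule_end_pos (a point): middle of the rule's +x end (155 mm from its centre, half-way through its thickness); this end lies towards the bin's +x end
- rule_end_neg (a point): middle of the rule's other (-x) end
- bin: blue sheet-metal bin with two grey cover plates, fixed: 400 long (own x) x 186 wide (own y) x 73 high. Origin at the centre of its underside, z up. Walls 5 thick, inner floor 6 above the bench, inside 390 x 176. Plates 4 thick, undersides 68 and tops 72 above the bench; the opening between them is 215 long (x -65 to +150) and spans the full width.
- covers: the two grey cover plates together, fixed to the bin; same origin and axes as the bin: deep plate over its -x end, narrow lip over its +x end
- cover_edge (a point): middle of the hemmed edge (67 to 73 mm high) of the deep grey plate over the bin's -x end; bin frame x -65, z 70 mm. The plate covers 130 mm of the inside; the rule must first slide back under it
- lip_edge (a point): middle of the hemmed edge (67 to 73 mm high) of the narrow grey plate over the bin's +x end; bin frame x +150, z 70 mm. It covers 45 mm of the inside; the rule's +x end comes up past it, then the rule is drawn out obliquely
- opening (a point): centre of the opening, in the bin's top face (bin frame x +42.5, y 0, z 72 mm)
- label_roll: white roll of labels standing behind the bin, 72 across, 55 high; origin at the centre of its underside; leave alone
- glue: glue stick standing behind the bin, 29 across, 92 high, yellow with blue cap; origin at the centre of its underside; leave alone
- carton: small brown mailer carton to the right of the bin, 102 x 142 x 46; origin at the centre of its underside; leave alone
- tape_measure: yellow tape measure to the right of the bin, 64 x 75 x 37; origin at the centre of its underside; leave alone

How it is judged:
At the end, for the whole second after the job is handed in: The rule is held by the gripper alone (touching no bin), at rest, level within 0.2 rad, both its ends more than 165 mm above the bench (92 mm above the bin), its centre within 50 mm horizontally of the centre of the opening (height (world z) of each of rule_end_pos, rule_end_neg above 0.165 m and angle between rule's own z axis and vertical below 0.2 rad and horizontal distance between rule and opening below 0.05 m and contact force between rule and the fingers above 1 N and contact force between rule and bin below 0.1 N and linear speed of rule below 0.03 m/s and angular speed of rule below 0.2 rad/s); the arm keeps its last pose, push and grip.
It fails at once if the rule is forced against the grey cover plates with more than 25 N (contact force between rule and covers above 25 N).
It fails at once if a thing near the bin is moved more than 20 mm (distance of any of label_roll, glue, carton, tape_measure from where it was at the start of the episode above 0.02 m).
It fails at once if the glue stick is tipped over (angle between glue's own z axis and vertical above 0.5 rad).
It also fails if it takes over 43 s, if anything falls off the work surface, if the arm or the gripper's body presses on something with over 40 N, if the wrist force passes 120 N, or if a joint passes its speed limit or range.

## Robot

A 6-joint arm with a two-finger parallel gripper is mounted at the origin on a cart in front of the work surface, level with it; the furniture and walls round the work are solid. World frame = base frame: x ahead of the robot, y to its left, z up, the work surface at z = 0. Lengths are in m, angles in rad, forces in N, time in s.
With the tool pointing down it reaches from about 0.375 to 0.975 m from the base axis. Payload 3.8 kg.
Tool frame: the origin (TCP) lies at the very end of the fingers, on their centre line; the grasp point (between the pads) lies bot.hold_point_z behind it (bot.hold_point_z is the distance from the TCP to the grasp point, in m); z points along the fingers, y is the line along which they close (so a half turn about z gives the same grasp; the last joint's range is limited). The gripper opens to 85 mm and grips with 20 to 120 N. Pads are 22 mm wide; open, the fingers measure 114 mm over their backs; the gripper's body (76 mm by 85 mm) begins 54 mm behind the grasp point. The pads swing forward as they close: fully open they stand 13 mm farther back than shut.
Start: joints at [-1.34, 0.264, 1.604, -0, 1.274, -0.037], TCP at [0.179, -0.651, 0.231] pointing down, gripper open.
Joint ranges: [-2.63, 2.63], [-0.94, 2.18], [0.31, 2.57], [-1.31, 4.45], [0, 2.66], [-2.55, 2.55]. Speed limits (rad/s): [2.57, 2.57, 3.14, 3.14, 3.14, 3.14].

## Interface

Orientations are given as a rotation vector (axis times angle).
In Python, from workcell import bot, camrig, readout, job gives the robot as it stands (bot), with the cameras (camrig), the readings (readout) and the job (job).
- The arm moves only by the shell command python3 jog.py 'ROWS' [OPENING] [FORCE]. ROWS is a JSON list of rows, 1 to 5 of them, each of 4 numbers: dx, dy, dz in m, then a turn about the tool's z in rad; each row shifts and turns the commanded pose from where the row before left it, along the tool's axes as they then stand; what a row does not reach is not made up. A row lasts 1/8 s, in which the tool goes at most 0.0625 m and 0.188 rad, less where a joint would pass 70% of its speed; a pose out of reach is approached as far as the arm can. OPENING is the opening from 0.0 (shut) to 1.0 (fully open), set as the command begins (- or left out keeps the last). The fingers move at their own pace and stop on an object; FORCE is the grip in N (left out, the last holds). Time passes only in rows, so rows that do not move let the fingers close. It prints the time, the measured TCP pose, the force, the opening and the grip force at its end.
- readout.read_state(): the state, without advancing time (a new reading comes with each control period).
- camrig.read_camera(name): name is "scene" or "top" or "wrist"; returns the picture (420x560x3 uint8, red, green, blue); there is no depth.
- camrig.camera_info(name): a dict with "intrinsics" (3x3 intrinsics, pixels), "extrinsics" (4x4, takes a point from camera to world coordinates). Camera axes: x right, y down, z forward; pixel columns grow to the right and rows downward; lengths in m; the calibration is good to about 2 mm. A picture is of the moment at which its call begins: read the wrist's pose just before it. camera_info takes no time and is no camera call; for the wrist camera it gives the pose at the moment of the call.
- job.finish_job(): hands the job in; it is judged then, once.
The state is a dict: "time": time; "q": joint angles; "joint_vel": joint speeds; "joint_torque": joint torques, N m; "tool_pos": TCP position; "tcp_rot": TCP orientation; "wrist_force": force on the tool from outside, world axes, zero at the start; "torque": the same for the moment, N m; "width": opening from 0.0 (shut) to 1.0 (fully open); "grip_force": force on a finger pad.
Only numpy, scipy, OpenCV 4.12 (cv2) and the standard library are available. Lean on these libraries where they do the work, as an engineer would, in place of code of your own. Each camera call takes 0.05 s, during which the arm holds its last target. There are 200 camera calls.

## Working session

There is one attempt and no reset: what is moved stays moved. The work goes in short steps, Python scripts to look and compute and a shell command to move; the robot and the scene stay as the last step left them, time stands still between calls to the robot, and variables do not carry over. Pictures are saved under pics/ and viewed, at most 12 in all, crops included, and the job is handed in when it is done.

```bash
ls; mkdir -p pics
python3 - <<'E'
from workcell import bot, camrig, readout, job
import cv2,numpy as np
print(readout.read_state(), bot.hold_point_z)
for n in ("scene","top"):
    im=camrig.read_camera(n); cv2.imwrite(f"pics/{n}0.png",im[:,:,::-1]); c=camrig.camera_info(n); print(n,c)
E
```

```text
jog.py
pics
workcell.py
{'time': 0.0, 'q': array([-1.33992253e+00,  2.64764281e-01,  1.60537656e+00,  5.70017758e-05,
        1.27370222e+00, -3.68998280e-02]), 'joint_vel': array([ 0.00054479,  0.00081193, -0.00055925,  0.00040689,  0.000116  ,
       -0.00048812]), 'joint_torque': array([ 1.59438014e-04, -5.15107369e+01, -3.67315793e+01, -1.15906510e-04,
        1.29452418e-02, -1.22511605e-05]), 'tool_pos': array([ 0.17844379, -0.65022643,  0.22995315]), 'tcp_rot': array([-3.11125559e+00, -4.19036555e-01,  2.56937578e-04]), 'wrist_force': array([-0.04861213,  0.03009586,  0.28468627]), 'torque': array([-0.00128655,  0.01212019,  0.00759754]), 'grip_force': 0.0, 'width': 0.9988259276114629} 0.0187
scene {'intrinsics': array([[419.33723005,   0.        , 282.39789832],
       [  0.        , 419.33723005, 213.04681903],
       [  0.        ,   0.        ,   1.        ]]), 'extrinsics': array([[-0.86265094, -0.35838904,  0.35691828,  0.17671058],
       [-0.50577918,  0.60485372, -0.615093  ,  0.68772643],
       [ 0.00455924, -0.71113239, -0.70304334,  0.85221664],
       [ 0.        ,  0.        ,  0.        ,  1.        ]])}
top {'intrinsics': array([[452.28798716,   0.        , 284.47499743],
       [  0.        , 452.28798716, 207.12122419],
       [  0.        ,   0.        ,   1.        ]]), 'extrinsics': array([[-0.02032942, -0.99550792,  0.09246995,  0.42792585],
       [-0.99962805,  0.01855725, -0.01998456,  0.01478461],
       [ 0.0181788 , -0.09284183, -0.9955149 ,  1.48356473],
       [ 0.        ,  0.        ,  0.        ,  1.        ]])}
```

View pics/top0.png

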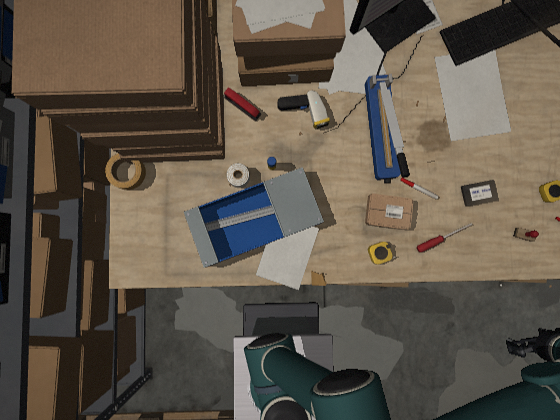

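View pics/scene0.png

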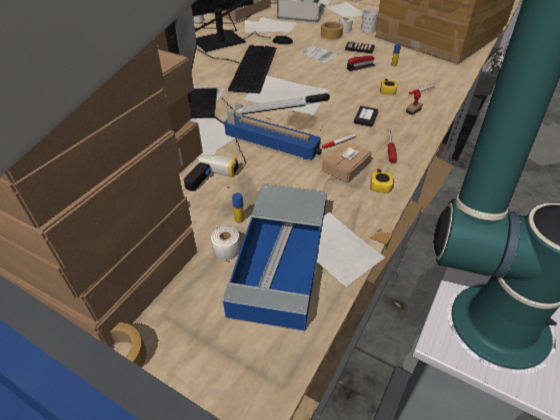

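The top view shows the bin around (257,217): deep plate at right (297,195), lip at left (202,235). The rule lies between them, running (205,232) to (270,208). Next I'll measure it on an enlarged crop.

Run:
```python
import cv2,numpy as np
im=cv2.imread("pics/top0.png"); h=cv2.cvtColor(im,cv2.COLOR_BGR2HSV)
for p in [(297,195),(202,240),(315,210),(280,260),(240,218),(230,240),(255,195),(225,222)]: print(p,h[p[1],p[0]])
c=cv2.resize(im[150:285,170:340],None,fx=4,fy=4,interpolation=cv2.INTER_CUBIC); cv2.imwrite("pics/crop.png",c)
```

```text
(297, 195) [ 90   9 116]
(202, 240) [ 90   4 121]
(315, 210) [ 83   9 115]
(280, 260) [ 21  21 172]
(240, 218) [ 24   9 136]
(230, 240) [108 180 119]
(255, 195) [108 181  86]
(225, 222) [ 20  12 132]
```

View pics/crop.png

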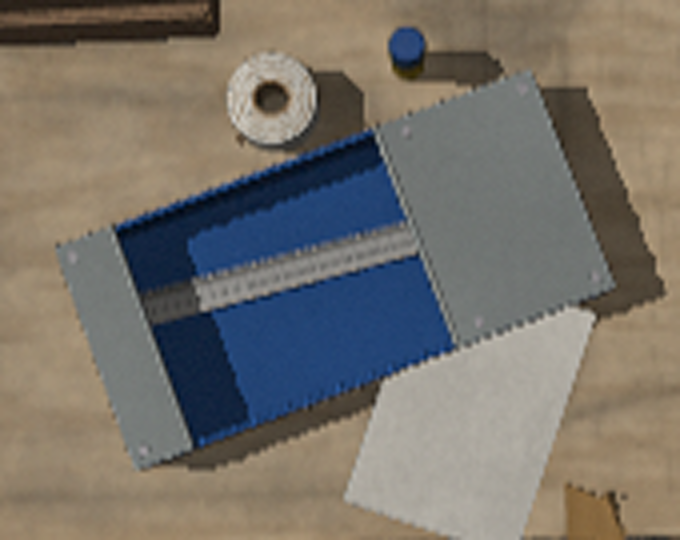

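The crop shows the outer corners of the bin top at (57,245), (140,469), (530,70) and (612,288). The rule's midline runs from (149,307) to (417,238).

```bash
cat > h.py <<'E'
from workcell import bot, camrig, readout, job
import cv2,numpy as np
from scipy.spatial.transform import Rotation as R
def ray(name,uv,z):
    c=camrig.camera_info(name);K=c["intrinsics"];T=c["extrinsics"]
    d=T[:3,:3]@np.linalg.solve(K,[uv[0],uv[1],1.]);o=T[:3,3]
    return o+d*(z-o[2])/d[2]
E
python3 - <<'E'
from h import *
f=lambda p,z:ray("top",((p[0]+.5)/4-.5+170,(p[1]+.5)/4-.5+150),z)[:2]
P=[f(p,.072) for p in [(57,245),(140,469),(612,288),(530,70)]]
for p in P: print(p)
B=np.mean(P,0); ax=(P[0]+P[1]-P[2]-P[3])/2; print("L,W",np.linalg.norm(ax),np.linalg.norm(P[0]-P[1]),np.linalg.norm(P[3]-P[2]))
yaw=np.arctan2(ax[1],ax[0]); print("bin",B,yaw)
M=np.array([[np.cos(yaw),np.sin(yaw)],[-np.sin(yaw),np.cos(yaw)]])
for n,p in dict(lipT=(115,228),lipB=(192,447),deepT=(377,128),deepB=(455,347)).items(): print(n,M@(f(p,.072)-B))
# rule edges fitted by mask
im=cv2.imread("pics/top0.png");h=cv2.cvtColor(im,cv2.COLOR_BGR2HSV)
poly=np.array([[(115+14,228+20),(192-6,447-20),(455-10,347-15),(377-4,128+25)]],float)/4+[170,150]
m=np.zeros(im.shape[:2],np.uint8);cv2.fillPoly(m,[np.round(poly).astype(int)],255)
m&=cv2.inRange(h,(0,0,30),(180,70,255))
ys,xs=np.nonzero(m);pts=np.array([M@(ray("top",(x,y),.014)[:2]-B) for x,y in zip(xs,ys)])
print(len(pts),pts.min(0),pts.max(0))
ba=np.polyfit(pts[:,0],pts[:,1],1);print("rule in bin slope,y0",ba)
print("rule yaw world",yaw+np.arctan(ba[0]))
g=np.array([60,0])/1000;g[1]=ba[1]+ba[0]*g[0]
print("grip pt world for x=60",B+M.T@g,"opening",B+M.T@[.0425,0])
for n,p,z in(("roll",(272,98),.055),("glue",(407,46),.092)):print(n,f(p,z),M@(f(p,z)-B))
s=readout.read_state();print(R.from_rotvec(s['tcp_rot']).as_matrix())
E
```

```text
[0.55313206 0.30054856]
[0.37841318 0.23671138]
[ 0.51122388 -0.13205112]
[ 0.68504509 -0.07196835]
L,W 0.3935650538343683 0.1860157849792431 0.18391234368696746
bin [0.53195355 0.08331012] 1.9137976314492102
lipT [ 0.15077429 -0.08958526]
lipB [0.15291524 0.09140529]
deepT [-0.06830438 -0.09125871]
deepB [-0.06458619  0.09142892]
603 [-0.06257865 -0.04123756] [0.16130775 0.0751763 ]
rule in bin slope,y0 [-0.04616525 -0.01254016]
rule yaw world 1.8676651356031184
grip pt world for x=60 [0.52619291 0.1449641 ] opening [0.51766016 0.12333447]
roll [0.66904537 0.13333482] [ 0.0010047  -0.14593021]
glue [0.70197744 0.02477254] [-0.11230933 -0.14043284]
[[ 9.64353821e-01  2.64615690e-01 -4.95122152e-04]
 [ 2.64616144e-01 -9.64351582e-01  2.07924484e-03]
 [ 7.27289783e-05 -2.13614502e-03 -9.99997716e-01]]
```

```bash
T='[[0,0,0,-0.18],[0,0,0,-0.18],[0,0,0,-0.18]]'
python3 jog.py '[[0,0,0,-0.18],[0,0,0,-0.18],[0,0,0,-0.18],[0,0,0,-0.18]]' 1.0 25
python3 jog.py '[[0,0,0,-0.18],[0,0,0,-0.18],[0,0,0,-0.18],[0,0,0,-0.18],[0,0,0,-0.16]]'
python3 jog.py '[[0.045,0.037,0,0],[0.045,0.037,0,0],[0.045,0.037,0,0],[0.045,0.037,0,0],[0.045,0.037,0,0]]'
python3 jog.py '[[0.045,0.037,0,0],[0.045,0.037,0,0],[0.045,0.037,0,0],[0.045,0.037,0,0],[0.045,0.037,0,0]]'
python3 - <<'E'
from h import *
s=readout.read_state();Rm=R.from_rotvec(s['tcp_rot']).as_matrix();print(s['tool_pos'],s['q'],np.arctan2(Rm[1,0],Rm[0,0]),Rm[:,2])
f=lambda p,z:ray("top",((p[0]+.5)/4-.5+170,(p[1]+.5)/4-.5+150),z)[:2]
a=f((148.5,307),.014);b=f((417.5,238.5),.014);d=a-b;yaw=np.arctan2(d[1],d[0]);print("rule",a,b,yaw)
e=np.array([np.cos(1.914),np.sin(1.914)]);B=np.array([.532,.0833])
t=[(B+e*.09-b)@e/(d@e)];g=b+d*t[0];print("grip",g,"delta in tool",Rm[:,:2].T@np.r_[g-s['tool_pos'][:2],0])
E
```

```text
time: 0.6
tool_pos: [0.1785, -0.6505, 0.2305]
tcp_rot: [-2.761, -1.497, -0.001]
wrist_force: [-1.4, -0.2, -0.4]
width: 1.003
grip_force: 0.0
time: 1.23
tool_pos: [0.1785, -0.6505, 0.2305]
tcp_rot: [-1.861, -2.53, -0.001]
wrist_force: [0.0, -0.7, -0.3]
width: 0.999
grip_force: 0.0
time: 1.85
tool_pos: [0.2899, -0.3796, 0.2308]
tcp_rot: [-1.869, -2.525, -0.001]
wrist_force: [1.2, 0.6, 0.8]
width: 1.002
grip_force: 0.0
time: 2.48
tool_pos: [0.4009, -0.1105, 0.2312]
tcp_rot: [1.868, 2.525, 0.0]
wrist_force: [1.0, 0.4, -0.1]
width: 0.999
grip_force: 0.0
[ 0.40085097 -0.11050447  0.23115687] [-3.28876515e-01 -2.47383676e-01  2.11946616e+00 -4.58998336e-05
  1.26907740e+00 -6.25616888e-01] 1.867550283077868 [ 3.95423005e-04 -1.81254289e-04 -9.99999905e-01]
rule [0.506469   0.23844591] [0.55809477 0.01958426] 1.8024450377798387
grip [0.52141343 0.17509066] delta in tool [0.23785738 0.19880582]
```

```bash
python3 jog.py '[[0.0475,0.0398,0,0],[0.0475,0.0398,0,0],[0.0475,0.0398,0,0],[0.0475,0.0398,0,0],[0.0475,0.0398,0,0]]' >/dev/null
python3 jog.py '[[0,0,0.04,0.065],[0,0,0.04,0],[0,0,0,0]]'
python3 - <<'E'
from h import *
s=readout.read_state();print(camrig.camera_info("wrist"))
cv2.imwrite("pics/w1.png",camrig.read_camera("wrist")[:,:,::-1])
print(s['tool_pos'],s['q'])
E
```

```text
time: 3.48
tool_pos: [0.5178, 0.1723, 0.147]
tcp_rot: [-1.945, -2.46, 0.012]
wrist_force: [0.1, 0.5, 0.1]
width: 0.999
grip_force: 0.0
{'intrinsics': array([[291.87343456,   0.        , 280.62858692],
       [  0.        , 291.87343456, 211.71710429],
       [  0.        ,   0.        ,   1.        ]]), 'extrinsics': array([[ 0.97270901,  0.22431145,  0.05934274,  0.50161402],
       [ 0.23188105, -0.93064678, -0.28306844,  0.24548439],
       [-0.00826836,  0.28910368, -0.95726208,  0.28916151],
       [ 0.        ,  0.        ,  0.        ,  1.        ]])}
[0.51782379 0.1722564  0.14696845] [ 2.75500239e-01  9.58671637e-02  1.96311051e+00 -7.36950478e-06
  1.09198519e+00  4.28788969e-02]
```

View pics/w1.png

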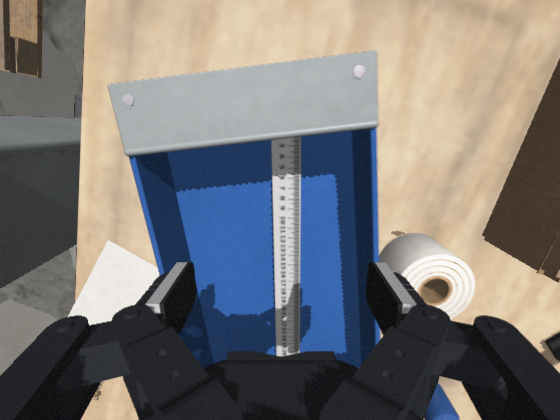

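The wrist view shows the rule's midline running from about (286,142) at the lip down to (287,345), close to the finger centre line at column 281.

Run:
```python
from h import *
im=cv2.imread("pics/w1.png");h=cv2.cvtColor(im,cv2.COLOR_BGR2HSV)
m=np.zeros(im.shape[:2],np.uint8);m[142:345,255:318]=255
m&=cv2.inRange(h,(0,0,45),(180,90,255))
mid=[]
for y in range(145,340,5):
    x=np.nonzero(m[y])[0]
    if len(x)>10: mid.append((np.median(x),y,len(x)))
print(mid[::5])
P=np.array([ray("wrist",(x,y),.014)[:2] for x,y,_ in mid])
v=cv2.fitLine(P.astype(np.float32),cv2.DIST_HUBER,0,.001,.001).ravel();d=v[:2]*np.sign(v[1]);print("yaw",np.arctan2(d[1],d[0]))
s=readout.read_state();Rm=R.from_rotvec(s['tcp_rot']).as_matrix();t=s['tool_pos'][:2]
g=v[2:]+d*((t-v[2:])@d);print("lateral delta world",g-t,"tool",Rm[:2,:2].T@(g-t),"toolyaw",np.arctan2(Rm[1,0],Rm[0,0]))
print("lip",ray("wrist",(286,140),.07))
```

```text
[(np.float64(285.5), 145, 30), (np.float64(286.0), 170, 29), (np.float64(286.0), 195, 29), (np.float64(286.5), 220, 28), (np.float64(286.5), 245, 28), (np.float64(286.5), 270, 26), (np.float64(286.5), 295, 26), (np.float64(287.0), 320, 25)]
yaw 1.8168914
lateral delta world [0.00488066 0.00122596] tool [7.00408569e-05 5.03173696e-03] toolyaw 1.802972545836941
lip [0.50882364 0.23513619 0.07      ]
```

```bash
python3 jog.py '[[0,0.005,0.04,-0.012],[0,0,0.04,0],[0,0,0.04,0],[0,0,0.02,0],[0,0,0,0]]'
python3 jog.py '[[0,0,0,0],[0,0,0,0],[0,0,0,0],[0,0,0,0],[0,0,0,0]]' 0.0 40
python3 jog.py '[[0,0,0,0],[0,0,0,0]]'
```

```text
time: 4.15
tool_pos: [0.5272, 0.174, 0.0139]
tcp_rot: [1.935, 2.474, 0.001]
wrist_force: [-7.1, -2.1, 4.3]
width: 0.997
grip_force: 3.8
time: 4.78
tool_pos: [0.5284, 0.1745, 0.0146]
tcp_rot: [1.934, 2.473, 0.005]
wrist_force: [-3.4, -0.8, 12.1]
width: 0.002
grip_force: 6.4
time: 5.03
tool_pos: [0.5284, 0.1745, 0.0145]
tcp_rot: [1.934, 2.473, 0.004]
wrist_force: [-2.2, -0.8, 13.1]
width: 0.003
grip_force: 6.9
```

```bash
python3 jog.py '[[0,0,-0.04,0],[0,0,0,0],[0,0,0,0]]' 0.6 40
python3 jog.py '[[0,0,0,0],[0,0,0,0]]'
python3 - <<'E'
from h import *
print(readout.read_state()['q'])
cv2.imwrite("pics/w2.png",camrig.read_camera("wrist")[:,:,::-1])
E
```

```text
time: 5.4
tool_pos: [0.5264, 0.174, 0.0516]
tcp_rot: [1.935, 2.475, 0.001]
wrist_force: [-0.6, -0.3, 0.1]
width: 0.599
grip_force: 0.0
time: 5.65
tool_pos: [0.5254, 0.1738, 0.0502]
tcp_rot: [-1.934, -2.474, 0.003]
wrist_force: [0.1, 0.9, 0.1]
width: 0.6
grip_force: 0.0
[ 2.74479104e-01  2.19496152e-01  2.02347555e+00 -3.03120222e-06
  9.00834637e-01  3.05295794e-02]
```

View pics/w2.png

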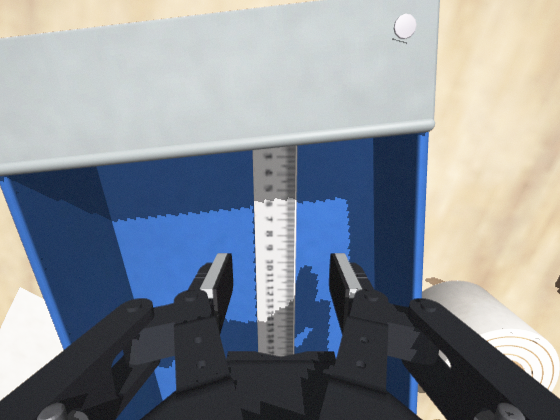

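The fingers straddle the rule cleanly: rule centred at column ~275, finger midpoint ~281. The left-hand finger no longer reaches the wall. Now I'll descend and close.

```bash
python3 jog.py '[[0,-0.001,0.03,0],[0,0,0.012,0],[0,0,0,0]]'
python3 jog.py '[[0,0,0,0],[0,0,0,0],[0,0,0,0],[0,0,0,0],[0,0,0,0]]' 0.0 40
```

```text
time: 6.08
tool_pos: [0.524, 0.1735, 0.0078]
tcp_rot: [-1.933, -2.474, 0.004]
wrist_force: [-0.5, 0.1, 0.3]
width: 0.6
grip_force: 0.0
time: 6.7
tool_pos: [0.5264, 0.1742, 0.0103]
tcp_rot: [1.934, 2.474, 0.003]
wrist_force: [0.0, 0.0, 5.5]
width: 0.294
grip_force: 39.9
```

```bash
python3 jog.py '[[0,0,-0.005,0],[-0.015,0,0,0],[-0.015,0,0,0],[0,0,0,0]]'
python3 - <<'E'
from h import *
print(readout.read_state()['q'])
cv2.imwrite("pics/w3.png",camrig.read_camera("wrist")[:,:,::-1])
E
```

```text
time: 7.2
tool_pos: [0.5326, 0.1432, 0.0139]
tcp_rot: [-1.937, -2.473, 0.001]
wrist_force: [0.3, -0.1, -0.6]
width: 0.295
grip_force: 39.3
[ 2.17542888e-01  2.67176264e-01  2.04647520e+00 -2.35703404e-04
  8.28680664e-01 -2.41201927e-02]
```

View pics/w3.png

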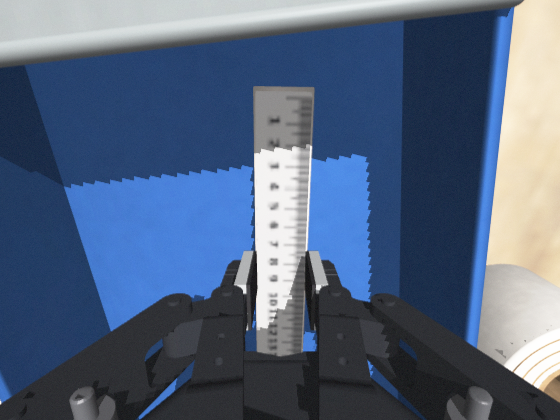

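The rule moved with the gripper, and its +x end is now visible at (284,88), clear of the lip.

Run:
```python
from h import *
B=np.array([.532,.0833]);y=1.914;M=np.array([[np.cos(y),np.sin(y)],[-np.sin(y),np.cos(y)]])
for z in(.014,.018,.025): print(M@(ray("wrist",(284,88),z)[:2]-B), M@(ray("wrist",(284,50),.07)[:2]-B))
print(M@(readout.read_state()['tool_pos'][:2]-B))
```

```text
[ 0.14649216 -0.03140391] [ 0.14976125 -0.0310744 ]
[ 0.14606445 -0.03131646] [ 0.14976125 -0.0310744 ]
[ 0.14531597 -0.03116341] [ 0.14976125 -0.0310744 ]
[ 0.05674546 -0.0208619 ]
```

```bash
python3 jog.py '[[-0.011,0,0,0],[-0.011,0,0,0],[0,0,-0.015,0],[0,0,-0.015,0],[0,0,0,0]]'
python3 - <<'E'
from h import *
cv2.imwrite("pics/s4.png",cv2.resize(camrig.read_camera("scene")[150:350,180:400,::-1],None,fx=3,fy=3,interpolation=cv2.INTER_CUBIC))
E
```

```text
time: 7.88
tool_pos: [0.5401, 0.124, 0.0469]
tcp_rot: [1.932, 2.473, 0.006]
wrist_force: [1.2, 0.5, -0.7]
width: 0.297
grip_force: 39.4
```

View pics/s4.png

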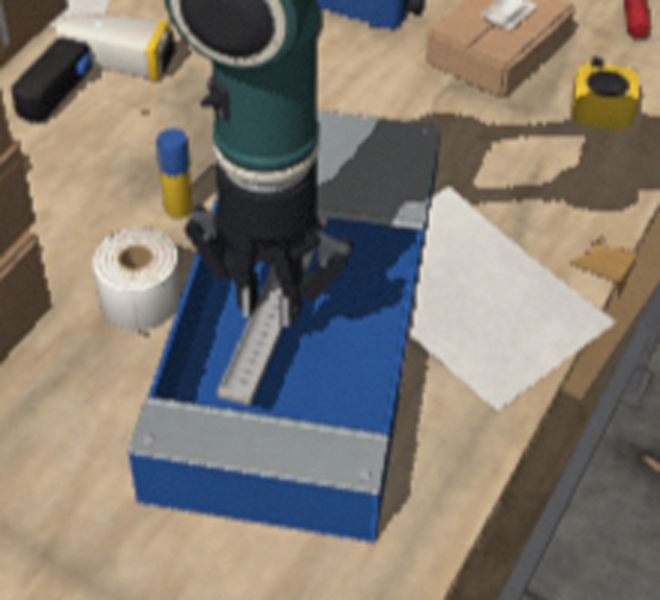

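The rule is lifting with the gripper; its +x end, at crop (237,395), is clear of the lip. I'll keep raising it slowly while watching the force.

```bash
python3 jog.py '[[0,0,-0.008,0],[0,0,-0.006,0],[0,0,0,0]]'|egrep 'pos|wrist'
python3 jog.py '[[0,0,-0.004,0],[0,0,-0.004,0],[0,0,0,0]]'|egrep 'pos|wrist'
python3 jog.py '[[0,0,-0.004,0],[0,0,-0.004,0],[0,0,0,0]]'|egrep 'pos|wrist'
python3 - <<'E'
from h import *
print(readout.read_state()['q'])
cv2.imwrite("pics/w5.png",camrig.read_camera("wrist")[:,:,::-1])
E
```

```text
tool_pos: [0.5385, 0.1236, 0.0589]
wrist_force: [-0.1, -0.3, -0.3]
tool_pos: [0.5378, 0.1234, 0.0663]
wrist_force: [-0.5, 0.4, -2.1]
tool_pos: [0.5379, 0.1234, 0.0744]
wrist_force: [0.4, -0.1, -3.5]
[ 1.80316012e-01  1.83560857e-01  2.01366752e+00 -3.27654041e-05
  9.44493951e-01 -6.35426002e-02]
```

View pics/w5.png

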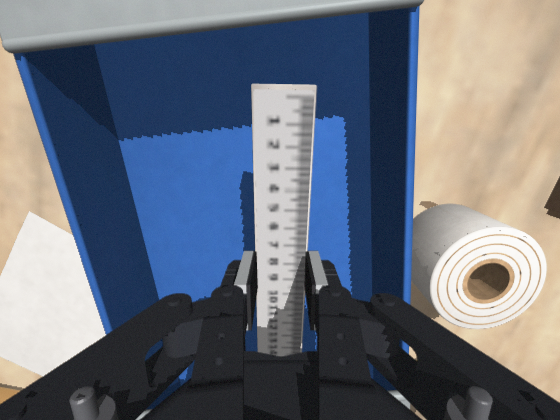

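The rule is rotating in the pads against the cover edge at only 3.5 N: the +x end has risen to (284,86) and its apparent width has grown to 66 px. I'll continue.

```bash
python3 jog.py '[[0,0,-0.004,0],[0,0,-0.004,0],[0,0,-0.004,0]]'|egrep 'pos|wrist'
python3 jog.py '[[0,0,-0.004,0],[0,0,-0.004,0],[0,0,-0.004,0]]'|egrep 'pos|wrist'
python3 jog.py '[[0,0,-0.004,0],[0,0,-0.004,0],[0,0,0,0]]'|egrep 'pos|wrist|width'
python3 - <<'E'
from h import *
print(readout.read_state()['q'])
cv2.imwrite("pics/w6.png",camrig.read_camera("wrist")[:,:,::-1])
E
```

```text
tool_pos: [0.5381, 0.1235, 0.0867]
wrist_force: [0.9, -0.6, -4.0]
tool_pos: [0.538, 0.1235, 0.0987]
wrist_force: [-0.2, 0.2, -3.0]
tool_pos: [0.5381, 0.1236, 0.1068]
wrist_force: [-0.3, 0.3, -2.4]
width: 0.29
[ 1.80492715e-01  1.44463294e-01  1.99061220e+00  3.83591744e-04
  1.00604884e+00 -6.34907660e-02]
```

View pics/w6.png

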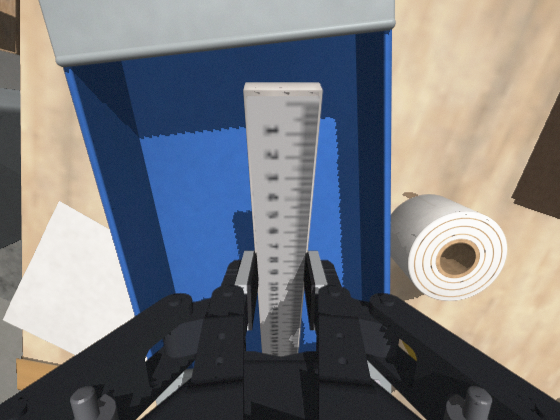

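The +x end is now high above the lip, with end face at (283,88) and 77 px width, which puts the tilt at about 22°. I'll draw it out obliquely along its own axis.

```bash
python3 - <<'E'
from h import *
c=camrig.camera_info("wrist");T=c["extrinsics"];K=c["intrinsics"]
e=T[:3,:3]@(np.linalg.solve(K,[283,96,1])*291.9*.028/77)+T[:3,3]
t=readout.read_state()['tool_pos'];d=e-t;print("end rel tool",d,np.degrees(np.arctan2(d[2]-.004,np.hypot(*d[:2]))))
E
python3 jog.py '[[0.015,0,-0.005,0],[0.015,0,-0.005,0],[0,0,0,0]]'|egrep 'pos|wrist|width'
python3 jog.py '[[0.025,0,-0.009,0],[0.025,0,-0.009,0]]'|egrep 'pos|wrist|width'
python3 jog.py '[[0.025,0,-0.009,0],[0.025,0,-0.009,0],[0,0,0,0]]'|egrep 'pos|wrist|width'
python3 - <<'E'
from h import *
cv2.imwrite("pics/s7.png",cv2.resize(camrig.read_camera("scene")[150:350,180:400,::-1],None,fx=3,fy=3,interpolation=cv2.INTER_CUBIC))
E
```

```text
end rel tool [-0.01969786  0.08224934  0.02846172] 16.131483659919837
tool_pos: [0.5309, 0.1544, 0.1172]
wrist_force: [-0.8, 0.2, -0.4]
width: 0.293
tool_pos: [0.5185, 0.2015, 0.1345]
wrist_force: [0.1, -0.8, -1.9]
width: 0.29
tool_pos: [0.5072, 0.2514, 0.1537]
wrist_force: [0.2, -0.4, -1.6]
width: 0.288
```

View pics/s7.png

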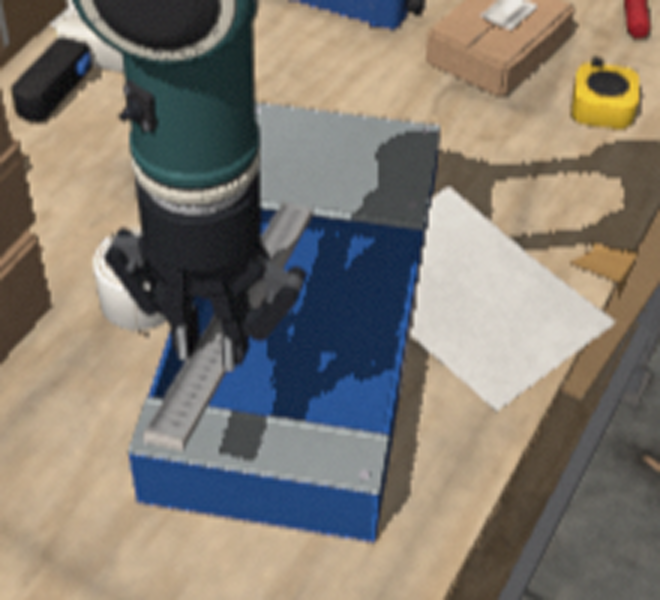

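The -x end, at crop (293,207), has come past the deep plate's edge. I'll raise the rule and move it back over the deep plate. Then I'll level it by touching its low end lightly on the plate top.

```bash
python3 jog.py '[[0,0,-0.04,0],[-0.03,0,0,0],[-0.03,0,0,0],[0,0,0.02,0],[0,0,0.015,0]]'|egrep 'pos|wrist|width'
python3 jog.py '[[0,0,0.008,0],[0,0,0.008,0],[0,0,0.008,0]]'|egrep 'pos|wrist'
python3 jog.py '[[0,0,0.008,0],[0,0,0.008,0],[0,0,0.008,0]]'|egrep 'pos|wrist'
python3 jog.py '[[0,0,0.008,0],[0,0,0.006,0],[0,0,0.006,0],[0,0,0,0]]'|egrep 'pos|wrist|width'
```

```text
tool_pos: [0.5202, 0.1907, 0.1553]
wrist_force: [0.5, 0.6, -1.2]
width: 0.285
tool_pos: [0.5211, 0.1918, 0.1329]
wrist_force: [-0.6, -0.7, -1.1]
tool_pos: [0.5214, 0.1916, 0.1092]
wrist_force: [-0.6, 1.9, 1.1]
tool_pos: [0.521, 0.1912, 0.0888]
wrist_force: [0.8, 0.0, 1.4]
width: 0.289
```

```bash
python3 jog.py '[[0,0,0.005,0],[0,0,0.004,0],[0,0,0,0]]'|egrep 'pos|wrist|width'
python3 jog.py '[[0,0,0,0],[0,0,0,0]]' 0.0 100|egrep 'pos|wrist|width'
python3 jog.py '[[0,0,-0.02,0],[0,0,-0.04,0],[0,0,-0.05,0],[0,0,-0.03,0],[0,0,0,0]]'|egrep 'pos|wrist|width'
python3 - <<'E'
from h import *
cv2.imwrite("pics/s8.png",camrig.read_camera("scene")[120:350,150:430,::-1].repeat(2,0).repeat(2,1))
cv2.imwrite("pics/t8.png",camrig.read_camera("top")[:,:,::-1])
a=cv2.imread("pics/t8.png")[150:285,170:340].repeat(2,0).repeat(2,1);b=cv2.imread("pics/s8.png")[:,:440]
c=np.zeros((460,800,3),np.uint8);c[:270,:340]=a;c[:460,340:780]=b;cv2.imwrite("pics/c8.png",c)
s=readout.read_state();print(s['q'],s['tool_pos'])
E
```

```text
tool_pos: [0.5204, 0.1912, 0.0798]
wrist_force: [-0.0, 1.4, 1.2]
width: 0.288
tool_pos: [0.5208, 0.1913, 0.0803]
wrist_force: [-1.6, 0.6, 1.1]
width: 0.259
tool_pos: [0.5231, 0.192, 0.2235]
wrist_force: [1.0, -0.5, -0.2]
width: 0.255
[3.06989951e-01 4.52843825e-02 1.87688476e+00 1.33335169e-05
 1.22030372e+00 6.30191055e-02] [0.52056902 0.19115231 0.21938207]
```

View pics/c8.png

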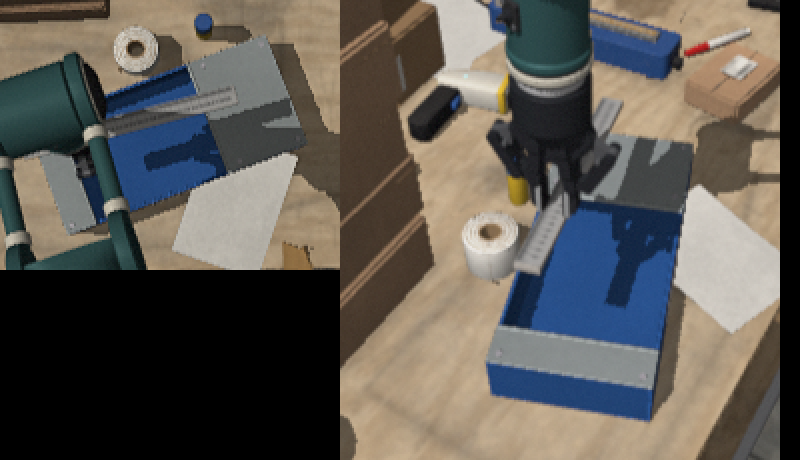

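In the composite the rule is held well above the bin. Its -x end is at top pixel (288,198) and scene pixel (285,171), and its +x end is at scene pixel (244,254). I'll check level and centring by triangulation.

```bash
python3 jog.py '[[0,-0.019,0,0],[0,0,0,0],[0,0,0,0]]'|egrep 'pos|wrist|grip'
python3 - <<'E'
from h import *
def rd(n,uv):
    c=camrig.camera_info(n);T=c["extrinsics"];d=T[:3,:3]@np.linalg.solve(c["intrinsics"],[*uv,1.]);return T[:3,3],d/np.linalg.norm(d)
(a,u),(b,v)=rd("top",(288,198)),rd("scene",(285,171.5))
s=np.linalg.lstsq(np.c_[u,-v],b-a,rcond=None)[0];p,q=a+u*s[0],b+v*s[1];N=(p+q)/2;print("neg",N,np.linalg.norm(p-q))
o,d=rd("scene",(244.5,254))
# +x end: ray meets vertical plane through tool along tool x (pose at picture time)
t=np.array([.5206,.1912,.2194]);nrm=np.array([.970,.242,0]);P=o+d*((t-o)@nrm)/(d@nrm);print("pos",P,"len",np.linalg.norm(P-N),"tilt",np.arcsin((P-N)[2]/.31),"centre",(P+N)/2)
im=camrig.read_camera("wrist");cv2.imwrite("pics/w9.png",im[:,:,::-1])
for y in(125,150,180):
    h=cv2.cvtColor(im,cv2.COLOR_RGB2GRAY)[y]; print(y,h[240:330:5])
s=readout.read_state();print(s['tool_pos'],s['grip_force'])
E
```

```text
tool_pos: [0.5022, 0.1866, 0.2188]
wrist_force: [1.1, 0.0, -0.7]
grip_force: 98.4
neg [ 0.57700396 -0.02034847  0.19280281] 0.006741629220863819
pos [0.49949252 0.27580436 0.22832956] len 0.30818286199154493 tilt 0.1148547753412225 centre [0.53824824 0.12772795 0.21056619]
125 [162 160 169 185 184 165 174 182 184 164 162 146 109 112 176 157 157 156]
150 [157 158 149 184 183 183 184 185 183 186 184 162 114 111 132 103  75  61]
180 [ 46  45  48 184 186 185 183 185 184 184 165 133 108 105  85  47  47  85]
[0.50253675 0.18671527 0.21920001] 98.4027273952961
```

View pics/w9.png

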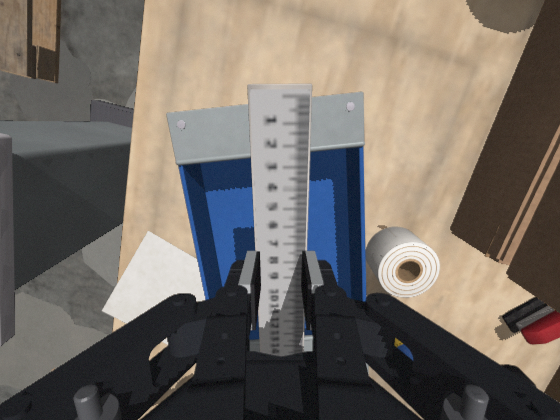

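Two estimates put the tilt at 0.07–0.11 rad, under the 0.2 limit. The low end is about 193 mm up, the centre is within a few mm of the opening's centre, and the grip is 98 N. The wrist view shows the rule held over the bin with its +x end at (280,87). I'll hand it in.

```bash
python3 jog.py '[[0,0,0,0],[0,0,0,0],[0,0,0,0]]'|egrep 'time|pos|grip'
python3 -c "
from workcell import bot, camrig, readout, job
print(job.finish_job())"
```

```text
time: 15.35
tool_pos: [0.5028, 0.1868, 0.2203]
grip_force: 98.4
the job is handed in; nothing more can be done
None
```

The rule came out end first and I handed the job in at about 15 s (no verdict was returned): it was still gripped at 98 N, tilted roughly 0.1 rad, with its low end about 19 cm above the bench and its centre within a few mm of the opening's centre; the wrist force I read while tilting it against the cover edge peaked at about 4 N.

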